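Move the row of spice pots to the clean rack, back to front

ROBOT

A 6-joint arm with a two-finger parallel gripper is mounted at the origin on a cart in front of the work surface, level with it; the furniture and walls round the work are solid. World frame = base frame: x ahead of the robot, y to its left, z up, the work surface at z = 0. Lengths are in m, angles in rad, forces in N, time in s.
With the tool pointing down it reaches from about 0.425 to 0.95 m from the base axis. Payload 3.5 kg.
Tool frame: the origin (TCP) lies at the very end of the fingers, on their centre line; the grasp point (between the pads) lies 19 mm behind it; z points along the fingers, y is the line along which they close (so a half turn about z gives the same grasp; the last joint's range is limited). The gripper opens to 85 mm and grips with 20 to 120 N. Pads are 22 mm wide; open, the fingers measure 114 mm over their backs; the gripper's body (76 mm by 85 mm) begins 54 mm behind the grasp point. The pads swing forward as they close: fully open they stand 13 mm farther back than shut.
Start: joints at [1.125, 0.286, 1.577, -0, 1.279, -0.15], TCP at [0.197, 0.646, 0.231] pointing down, gripper open.
Joint ranges: [-2.77, 2.77], [-0.9, 2.22], [0.21, 2.48], [-1.53, 4.67], [0.24, 2.81], [-2.84, 2.84]. Speed limits (rad/s): [2.79, 2.79, 3.14, 3.14, 3.14, 3.14].

INTERFACE

Orientations are given as a unit quaternion [w, x, y, z].
In Python, from bench import sensors, viewer, job gives the robot as it stands.
- The arm moves only by the tool carry_out, never from a script. Its argument "moves" is a list of rows, each an object with "grip": the finger opening in mm, from 0 to 85.4; "offset": the shift along the tool's x, y, z in mm, a list of three; "roll": the turn about the tool's z in rad. In form: [{"grip": grip, "offset": [x, y, z], "roll": roll}, ...]. A call has 1 to 20 rows; each row is the pose to reach, as a shift and turn from the pose commanded when the call began, along the tool's axes at that moment; what a row does not reach only later rows make up. A row lasts 1/10 s, in which the tool goes at most 50 mm and 8.59 degrees, less where a joint would pass 70% of its speed; a pose out of reach is approached as far as the arm can. A call with a gripper value outside its range is refused whole. The fingers move at their own pace and stop on an object; the grip force is fixed at half the most. Time passes only in rows, so rows that repeat a pose let the fingers close. It gives the time, the measured TCP pose, the force, the opening and the grip force at its end, in the units of the state.
- sensors.get_obs(): the state, without advancing time (a new reading comes with each control period).
- viewer.snapshot(name): name is "scene" or "top" or "wrist"; returns a dict with "image" (480x640x3 uint8, red, green, blue), "vfov" (degrees; the focal length in pixels is half the picture's height over the tangent of half this angle, whatever the lens; pixels are square), "cx", "cy" (the principal point, pixels), "world_from_camera" (4x4, takes a point from camera to world coordinates). Camera axes: x right, y up, looking along -z (the intrinsics and any distortion apply to the point x, -y, -z); pixel columns grow to the right and rows downward; lengths in m; the calibration is good to about 2 mm. A picture is of the moment at which its call begins. There is no depth.
- job.sign_off(): hands the job in; it is judged then, once.
The state is a dict: "time": time; "joints": joint angles; "qd": joint speeds; "tau": joint torques, N m; "tcp_pos": TCP position; "tcp_rot": TCP orientation; "force": force on the tool from outside, world axes, zero at the start; "torque": the same for the moment, N m; "gripper_width": opening from 0.0 (shut) to 1.0 (fully open); "grasp_force": force on a finger pad.
Only numpy, scipy, OpenCV 4.12 (cv2) and the standard library are available. Lean on these libraries where they do the work, as an engineer would, in place of code of your own. Each camera call takes 0.05 s, during which the arm holds its last target. There are 200 camera calls.

TASK

Move the four pots from the old dark rack with the cork coasters onto the empty light wooden rack, each upright and centred on one of its four marked rings, in reverse order so that those at the back come to the front: the pot now at the end of its row nearest you goes to the far end, the second to the third place, the third to the second, and the farthest to the near end. Set each one down rather than dropping it, and tip none over.

Things in the scene. Friction and masses are not known exactly. Their poses are not given: they have to be found in the camera images.
- old_rack: flat dark wooden board, 320 mm long (its x, pointing away from the robot within 0.4 rad), 100 mm wide (its y), top 12 mm above the table; origin under its centre at table height. Fixed, left or right. Four cork coasters in a row, centred at x = -112.5, -37.5, 37.5, 112.5 mm, y = 0, carry the pots.
- clean_rack: empty light wooden tray, 320 mm long (its x, pointing away from the robot within 0.4 rad), 112 mm wide (its y); lips 7 to 10 mm wide all round, tops 23 mm above the table; flat floor 12 mm above it; origin under its centre at table height. Fixed, left or right. Four flush dark rings, 68 mm across, mark the places: x = -112.5, -37.5, 37.5, 112.5 mm, y = 0 (negative is nearest the robot).
- dark_lid_jar: round glass spice jar with a dark brown screw lid, 41 mm across, 105 mm tall, the tallest of the four; 0.11 kg. Loose; stands upright; origin at the centre of its underside, z up.
- yellow_lid_jar: square-bodied glass spice jar with a round mustard-yellow lid, 42 x 42 mm, 96 mm tall; 0.11 kg. Loose; stands upright; origin at the centre of its underside, z up.
- shaker: waisted glass shaker with a domed grey metal cap, 44 mm across at its widest (below 74 mm height), cap 34 mm across, 90 mm tall; 0.10 kg. Loose; stands upright; origin at the centre of its underside, z up.
- wide_jar: wide glass jar with a flat grey lid, 60 mm along its own x and 66 mm along its own y, lid 60 mm across, 90 mm tall, much the widest of the four; 0.37 kg. Loose; stands upright; origin at the centre of its underside, z up.
- coaster_dark_lid_jar: square cork coaster, 70 x 70 x 5 mm, fixed on the old rack, on which the dark lid jar stands at the start (within 4 mm of its centre, turned at most 0.2 rad either way); it stays and shows afterwards where that pot came from; origin at the centre of its underside (12 mm above the table), its top 17 mm above the table.
- coaster_yellow_lid_jar: square cork coaster, 70 x 70 x 5 mm, fixed on the old rack, on which the yellow lid jar stands at the start (within 4 mm of its centre, turned at most 0.2 rad either way); it stays and shows afterwards where that pot came from; origin at the centre of its underside (12 mm above the table), its top 17 mm above the table.
- coaster_shaker: square cork coaster, 70 x 70 x 5 mm, fixed on the old rack, on which the shaker stands at the start (within 4 mm of its centre, turned at most 0.2 rad either way); it stays and shows afterwards where that pot came from; origin at the centre of its underside (12 mm above the table), its top 17 mm above the table.
- coaster_wide_jar: square cork coaster, 70 x 70 x 5 mm, fixed on the old rack, on which the wide jar stands at the start (within 4 mm of its centre, turned at most 0.2 rad either way, plus a quarter turn); it stays and shows afterwards where that pot came from; origin at the centre of its underside (12 mm above the table), its top 17 mm above the table.
Not all that is in view belongs to the job. Leave any purple or turquoise look-alike of the dark_lid_jar alone.

How it is judged:
By the outcome, as a careful person would: the job done as asked, in the order asked, and still so for the second after the job is handed in, with the robot touching nothing.
It also fails if it takes over 120 s, if anything falls off the work surface, if the arm or the gripper's body presses on something with over 40 N, if the wrist force passes 120 N, or if a joint passes its speed limit or range.

## Working session

There is one attempt and no reset: what is moved stays moved. The work goes in short steps, Python scripts to look and compute and a tool call to move; the robot and the scene stay as the last step left them, time stands still between calls to the robot, and variables do not carry over. Pictures are saved under pics/ and viewed, at most 14 in all, crops included, and the job is handed in when it is done.

Besides the shell and the picture viewer there is one more tool, called after "Call:" as name(argument=value, ...) on one line, values as JSON. carry_out: Moves the arm, as the interface text tells. Its arguments: {"type":"object","properties":{"moves":{"type":"array"}},"required":["moves"]}

```bash
ls; mkdir -p pics; python3 - <<'E'
from bench import sensors, viewer
import cv2,pickle,numpy as np
o=sensors.get_obs();print({k:np.round(v,3) for k,v in o.items()})
for n in("scene","top"):
    s=viewer.snapshot(n);pickle.dump(s,open(f"pics/{n}0.pkl","wb"))
    cv2.imwrite(f"pics/{n}0.png",s["image"][:,:,::-1]);print(n,{k:(np.round(v,4) if not isinstance(v,(str,dict)) else v) for k,v in s.items() if k!="image"})
E
```

```text
pics
{'time': np.float64(0.0), 'joints': array([ 1.125,  0.287,  1.578, -0.   ,  1.279, -0.15 ]), 'qd': array([ 0.   , -0.001,  0.001, -0.001, -0.001, -0.   ]), 'tau': array([-1.0000e-03, -4.0599e+01, -2.9262e+01, -0.0000e+00,  6.0000e-03,
       -0.0000e+00]), 'tcp_pos': array([0.196, 0.645, 0.23 ]), 'tcp_rot': array([-0.   ,  0.147,  0.989, -0.001]), 'force': array([-0.015, -0.474,  0.042]), 'torque': array([ 0.019, -0.013, -0.048]), 'grasp_force': np.float64(0.0), 'gripper_width': np.float64(0.998)}
scene {'vfov': np.float64(56.7692), 'cx': np.float64(322.2999), 'cy': np.float64(234.9561), 'world_from_camera': array([[ 0.4282,  0.5513, -0.716 , -0.0553],
       [-0.9036,  0.2525, -0.3459, -0.2073],
       [-0.0099,  0.7952,  0.6063,  0.5383],
       [ 0.    ,  0.    ,  0.    ,  1.    ]])}
top {'vfov': np.float64(50.1368), 'cx': np.float64(316.7043), 'cy': np.float64(246.6485), 'world_from_camera': array([[ 0.0147,  0.9883, -0.152 ,  0.4119],
       [-0.9993,  0.0197,  0.0314,  0.1094],
       [ 0.034 ,  0.1515,  0.9879,  0.8999],
       [ 0.    ,  0.    ,  0.    ,  1.    ]])}
```

View pics/top0.png

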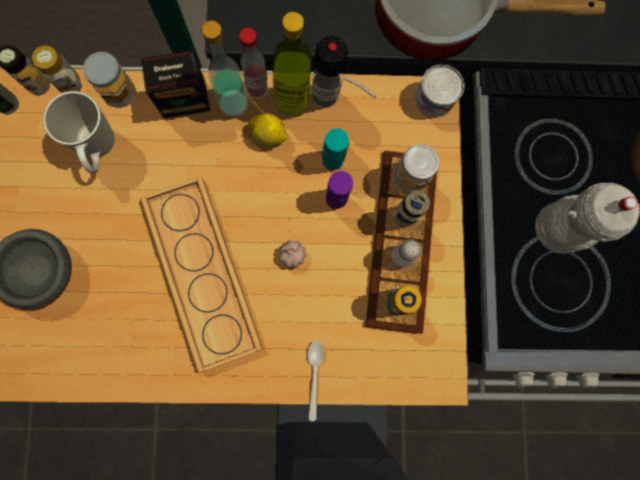

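View pics/scene0.png

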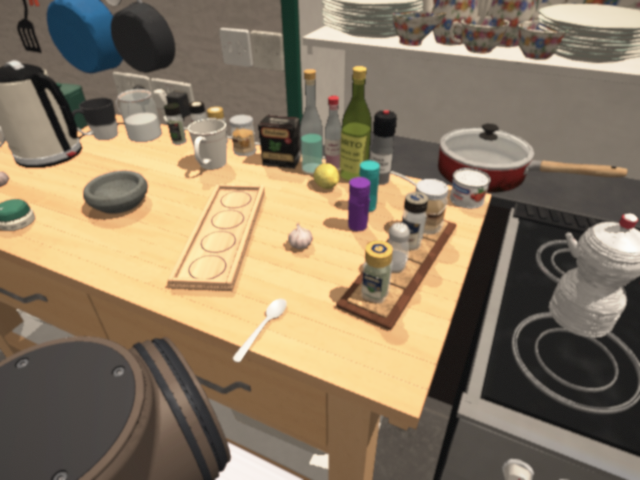

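The top view shows the light tray at lower left, with rings at (222,333), (207,293), (194,252) and (181,212). The dark rack is on the right and holds, near to far, yellow (407,299), shaker (406,252), dark lid (413,205) and wide jar (419,165). Purple (340,185) and turquoise (335,145) stand off the rack and are look-alikes. The tin at (440,88) and the jars at the far left are also off the rack.

```bash
cat > h.py <<'E'
import numpy as np,cv2,pickle
from scipy.spatial.transform import Rotation as R
def ray(s,p,z):
    T=s["world_from_camera"];f=240/np.tan(np.radians(s["vfov"]/2))
    p=np.atleast_2d(np.asarray(p,float))
    d=np.c_[(p[:,0]-s["cx"])/f,-(p[:,1]-s["cy"])/f,-np.ones(len(p))]@T[:3,:3].T
    return T[:3,3]+d*((z-T[2,3])/d[:,2])[:,None]
def proj(s,P):
    T=s["world_from_camera"];f=240/np.tan(np.radians(s["vfov"]/2))
    c=(np.atleast_2d(P)-T[:3,3])@T[:3,:3]
    return np.c_[s["cx"]-f*c[:,0]/c[:,2],s["cy"]+f*c[:,1]/c[:,2]]
def wrap(a): return (a+np.pi/2)%np.pi-np.pi/2
def go(o,xyz,yawy):
    """offset (mm, tool axes) and roll to bring TCP to xyz with tool y along yawy"""
    q=o["tcp_rot"];r=R.from_quat([q[1],q[2],q[3],q[0]])
    off=r.inv().apply(np.array(xyz)-o["tcp_pos"])*1000
    ty=r.apply([0,1,0]);a=np.arctan2(ty[1],ty[0])
    return np.round(off,1),round(-wrap(yawy-a),3)
E
python3 - <<'E'
from h import *
s=pickle.load(open("pics/top0.pkl","rb"));im=cv2.cvtColor(s["image"],cv2.COLOR_RGB2BGR)
hsv=cv2.cvtColor(im,cv2.COLOR_BGR2HSV)
g=cv2.cvtColor(im,cv2.COLOR_BGR2GRAY)
big=cv2.GaussianBlur(g,(0,0),6).astype(int)-g
m=np.uint8((big>14)*255);m[:170]=0;m[380:]=0;m[:,:135]=0;m[:,270:]=0
cs,h=cv2.findContours(m,cv2.RETR_CCOMP,cv2.CHAIN_APPROX_NONE)
for i,c in enumerate(cs):
    a=cv2.contourArea(c)
    if a>500:
        e=cv2.fitEllipse(c);w=ray(s,c[:,0],.012);print("ring?",np.round(e[0],1),np.round(e[1],1),a,np.round(ray(s,e[0],.012)[0],4),"hole" if h[0][i][3]>=0 else "")
# old rack
m=np.uint8((hsv[...,2]<95)&((hsv[...,0]<15)|(hsv[...,0]>165))&(hsv[...,1]>80))*255;m[:140]=0;m[340:]=0;m[:,:360]=0;m[:,445:]=0
m=cv2.morphologyEx(m,cv2.MORPH_OPEN,np.ones((2,2)))
n,l,st,_=cv2.connectedComponentsWithStats(m);k=np.argsort(-st[1:,4])[:4]+1
pts=np.argwhere(np.isin(l,k[st[k,4]>60]))[:,::-1].astype(np.int32)
b=cv2.boxPoints(cv2.minAreaRect(ray(s,pts,.012)[:,:2].astype(np.float32)));print("rack",np.round(b,4),cv2.minAreaRect(ray(s,pts,.012)[:,:2].astype(np.float32)))
hull=cv2.convexHull(pts);print(cv2.approxPolyDP(hull,6,True)[:,0].tolist())
crop=cv2.resize(im[140:340,320:450],None,fx=3,fy=3,interpolation=cv2.INTER_CUBIC)
cv2.imwrite("pics/crop1.png",crop)
E
```

```text
ring? [221.5 333.9] [39.3 40.7] 1253.5 [0.3955 0.2405 0.012 ] 
ring? [221.6 334. ] [36.4 37.7] 1075.0 [0.3955 0.2403 0.012 ] hole
ring? [207.3 292.5] [38.8 40. ] 1218.5 [0.4653 0.2677 0.012 ] 
ring? [207.3 292.4] [35.8 37.3] 1045.0 [0.4654 0.2677 0.012 ] hole
ring? [193.4 251.9] [38.2 39.4] 1179.5 [0.5352 0.295  0.012 ] 
ring? [193.4 251.8] [35.3 36.6] 1010.5 [0.5353 0.2951 0.012 ] hole
ring? [168.  287.5] [  3.7 245. ] 517.0 [0.4727 0.3351 0.012 ] 
ring? [205.3 289.2] [ 59.  253.2] 1723.0 [0.4708 0.2713 0.012 ] 
ring? [179.7 212. ] [34.5 36.1] 975.5 [0.6053 0.3223 0.012 ] hole
rack [[ 0.3996 -0.1032]
 [ 0.7145 -0.1366]
 [ 0.725  -0.0377]
 [ 0.4101 -0.0044]] ((0.562285304069519, -0.07048718631267548), (0.09941979497671127, 0.31664732098579407), 83.95580291748047)
[[400, 154], [436, 176], [422, 333], [366, 322], [383, 159]]
```

View pics/crop1.png

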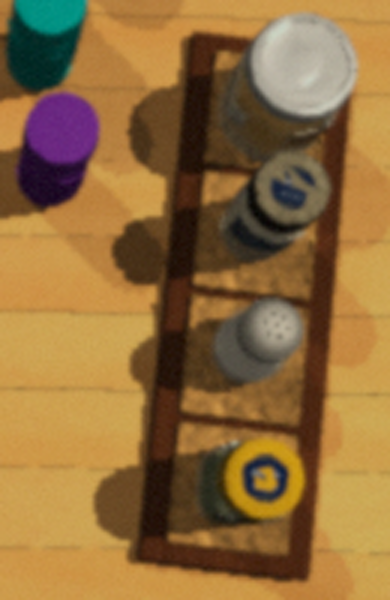

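The crop confirms the order on the rack from near to far: yellow, shaker, dark lid, wide. Their lid centres are at about (408,299), (411,249), (417,203) and (421,162). Purple and turquoise stand clear to the left of the rack.

```bash
python3 - <<'E'
from h import *
from bench import sensors
s=pickle.load(open("pics/top0.pkl","rb"));o=sensors.get_obs()
c=np.array([.5623,-.0705]);u=np.array([np.cos(-.106),np.sin(-.106)])
for n,p,h,x in[("yellow",(408,299.3),.096,-.1125),("shaker",(410.7,249),.088,-.0375),("dark",(417,202.7),.105,.0375),("wide",(421,161.7),.09,.1125)]:
    print(n,np.round(ray(s,p,.017+h)[0],4),np.round(c+u*x,4))
print("purple",ray(s,(340.7,182.7),.105)[0],"turq",ray(s,(336,140),.105)[0])
print(go(o,[.4504,-.0586,.2],-.106+np.pi/2), o["tcp_pos"])
E
```

```text
yellow [ 0.4539 -0.0573  0.113 ] [ 0.4504 -0.0586]
shaker [ 0.5335 -0.0642  0.105 ] [ 0.525  -0.0665]
dark [ 0.6044 -0.0714  0.122 ] [ 0.5996 -0.0745]
wide [ 0.6762 -0.0825  0.107 ] [ 0.6742 -0.0824]
purple [0.63860555 0.04718059 0.105     ] turq [0.70985669 0.0553605  0.105     ]
(array([-448. , -599.1,   31.2]), np.float64(-0.19)) [0.1964864  0.64515131 0.23008267]
```

```bash
python3 - <<'E'
from h import *
from bench import sensors
o=sensors.get_obs()
for p in [(.42,.33,.22),(.453,-.058,.22),(.453,-.058,.16)]: print(go(o,p,-.106+np.pi/2))
E
```

```text
(array([-305.7, -236.3,   10.5]), np.float64(-0.19))
(array([-450.3, -597.8,   11.2]), np.float64(-0.19))
(array([-450.4, -597.7,   71.2]), np.float64(-0.19))
```

Call:
carry_out(moves=[{"grip": 85,"offset": [-306,-236,10],"roll": -0.19},{"grip": 85,"offset": [-306,-236,10],"roll": -0.19},{"grip": 85,"offset": [-306,-236,10],"roll": -0.19},{"grip": 85,"offset": [-306,-236,10],"roll": -0.19},{"grip": 85,"offset": [-306,-236,10],"roll": -0.19},{"grip": 85,"offset": [-306,-236,10],"roll": -0.19},{"grip": 85,"offset": [-306,-236,10],"roll": -0.19},{"grip": 85,"offset": [-306,-236,10],"roll": -0.19},{"grip": 85,"offset": [-450,-598,10],"roll": -0.19},{"grip": 85,"offset": [-450,-598,10],"roll": -0.19},{"grip": 85,"offset": [-450,-598,10],"roll": -0.19},{"grip": 85,"offset": [-450,-598,10],"roll": -0.19},{"grip": 85,"offset": [-450,-598,10],"roll": -0.19},{"grip": 85,"offset": [-450,-598,10],"roll": -0.19},{"grip": 85,"offset": [-450,-598,10],"roll": -0.19},{"grip": 85,"offset": [-450,-598,10],"roll": -0.19},{"grip": 85,"offset": [-450,-598,10],"roll": -0.19},{"grip": 85,"offset": [-450,-598,10],"roll": -0.19},{"grip": 85,"offset": [-450,-598,10],"roll": -0.19}])

```text
time: 2.0
tcp_pos: [0.4525, -0.0568, 0.2209]
tcp_rot: [-0.0, 0.053, 0.999, 0.0]
force: [0.7, -0.5, -0.1]
gripper_width: 1.0
grasp_force: 0.0
```

```bash
python3 - <<'E'
from h import *
from bench import sensors,viewer
o=sensors.get_obs();print({k:np.round(v,4) for k,v in o.items() if k in("time","joints","tcp_pos","tcp_rot","force")})
s=viewer.snapshot("wrist");pickle.dump(s,open("pics/w1.pkl","wb"));im=s["image"][:,:,::-1].copy()
hsv=cv2.cvtColor(im,cv2.COLOR_BGR2HSV)
m=cv2.inRange(hsv,(20,150,120),(32,255,255));n,l,st,ce=cv2.connectedComponentsWithStats(m);k=1+np.argmax(st[1:,4]);print(st[k],ce[k])
c=max(cv2.findContours(m,0,1)[0],key=cv2.contourArea);e=cv2.minEnclosingCircle(c);print(e,ray(s,e[0],.113))
cv2.imwrite("pics/w1.png",im);print(s["world_from_camera"].round(3),s["vfov"])
print(go(o,[.453,-.058,.06],-.106+np.pi/2))
E
```

```text
{'time': np.float64(2.0), 'joints': array([-3.4800e-01, -2.0550e-01,  2.1040e+00,  4.0000e-04,  1.2441e+00,
       -1.8138e+00]), 'tcp_pos': array([ 0.4525, -0.0568,  0.2209]), 'tcp_rot': array([-4.000e-04,  5.250e-02,  9.986e-01,  3.000e-04]), 'force': array([ 0.7238, -0.46  , -0.0626])}
[ 294  213   58   55 1567] [321.791321  240.2188896]
((322.13897705078125, 239.82174682617188), 28.86167335510254) [[ 0.45335326 -0.05569212  0.113     ]]
[[ 0.104 -0.954 -0.28   0.381]
 [ 0.995  0.101  0.028 -0.05 ]
 [ 0.002 -0.281  0.96   0.364]
 [ 0.     0.     0.     1.   ]] 66.49235291816639
(array([ -0.7,  -1.3, 160.9]), np.float64(0.001))
```

View pics/w1.png

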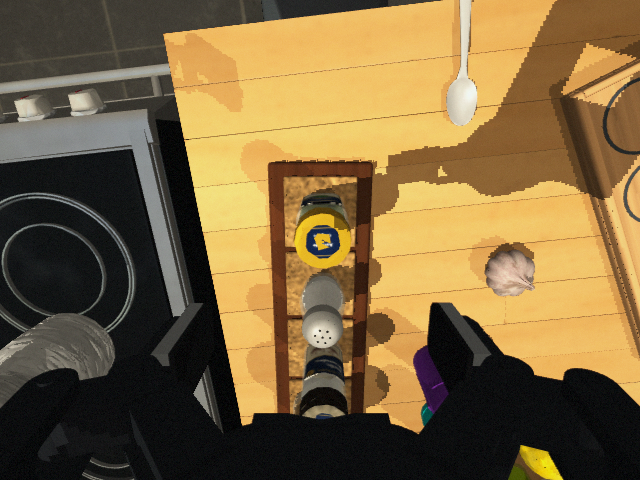

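The wrist view shows the yellow lid at (322,240), which puts it at (0.4534, -0.0557). That agrees with the top view, so I'm descending to grasp.

Call:
carry_out(moves=[{"grip": 85,"offset": [-1,0,40],"roll": 0},{"grip": 85,"offset": [-1,0,80],"roll": 0},{"grip": 85,"offset": [-1,0,110],"roll": 0},{"grip": 85,"offset": [-1,0,135],"roll": 0},{"grip": 85,"offset": [-1,0,155],"roll": 0},{"grip": 85,"offset": [-1,0,161],"roll": 0},{"grip": 85,"offset": [-1,0,161],"roll": 0},{"grip": 85,"offset": [-1,0,161],"roll": 0},{"grip": 38,"offset": [-1,0,161],"roll": 0},{"grip": 38,"offset": [-1,0,161],"roll": 0},{"grip": 34,"offset": [-1,0,161],"roll": 0},{"grip": 34,"offset": [-1,0,161],"roll": 0},{"grip": 34,"offset": [-1,0,161],"roll": 0},{"grip": 34,"offset": [-1,0,161],"roll": 0},{"grip": 34,"offset": [-1,0,161],"roll": 0}])

```text
time: 3.55
tcp_pos: [0.4546, -0.0578, 0.0612]
tcp_rot: [0.001, 0.053, 0.999, -0.0]
force: [-0.3, 2.0, 5.8]
gripper_width: 0.469
grasp_force: 60.6
```

```bash
cat >> h.py <<'E'
RING=[(.3955+.0699*i,.2405+.0273*i) for i in range(4)];YT=.372+np.pi/2;YR=-.106+np.pi/2
def pl(i,up=.19):
    from bench import sensors
    o=sensors.get_obs();print(np.round(o["tcp_pos"],4),o["gripper_width"],go(o,[*o["tcp_pos"][:2],up],YR),"\n over:",go(o,[*RING[i],up],YT))
E
python3 -c "
from h import *;pl(3)"
```

```text
[ 0.4546 -0.0578  0.0612] 0.4685895174629468 (array([  -0.2,   -0. , -128.8]), np.float64(0.0)) 
 over: (array([-109.7,  394. , -128.7]), np.float64(-0.478))
```

Call:
carry_out(moves=[{"grip": 34,"offset": [0,0,-20],"roll": 0},{"grip": 34,"offset": [0,0,-55],"roll": 0},{"grip": 34,"offset": [0,0,-95],"roll": 0},{"grip": 34,"offset": [0,0,-129],"roll": 0},{"grip": 34,"offset": [-5,20,-129],"roll": -0.03},{"grip": 34,"offset": [-15,55,-129],"roll": -0.07},{"grip": 34,"offset": [-27,97,-129],"roll": -0.12},{"grip": 34,"offset": [-39,140,-129],"roll": -0.17},{"grip": 34,"offset": [-51,183,-129],"roll": -0.22},{"grip": 34,"offset": [-63,226,-129],"roll": -0.27},{"grip": 34,"offset": [-75,269,-129],"roll": -0.33},{"grip": 34,"offset": [-87,312,-129],"roll": -0.38},{"grip": 34,"offset": [-98,352,-129],"roll": -0.43},{"grip": 34,"offset": [-106,380,-129],"roll": -0.46},{"grip": 34,"offset": [-110,394,-129],"roll": -0.478},{"grip": 34,"offset": [-110,394,-129],"roll": -0.478},{"grip": 34,"offset": [-110,394,-129],"roll": -0.478},{"grip": 34,"offset": [-110,394,-129],"roll": -0.478}])

```text
time: 5.35
tcp_pos: [0.6045, 0.321, 0.189]
tcp_rot: [-0.001, -0.184, 0.983, -0.0]
force: [-0.0, -0.1, -0.6]
gripper_width: 0.466
grasp_force: 60.5
```

```bash
python3 - <<'E'
from h import *
from bench import sensors,viewer
o=sensors.get_obs();print(o["tcp_pos"],go(o,[*RING[3],.0562],YT))
s=viewer.snapshot("wrist");im=s["image"][:,:,::-1].copy()
cv2.imwrite("pics/w2.png",im);print(proj(s,[[*r,.012] for r in RING]).round(0))
E
```

```text
[0.60451674 0.32100239 0.18904608] (array([ -1.3,   1.1, 132.8]), np.float64(-0.001))
[[322. -86.]
 [322.  31.]
 [322. 131.]
 [322. 219.]]
```

View pics/w2.png

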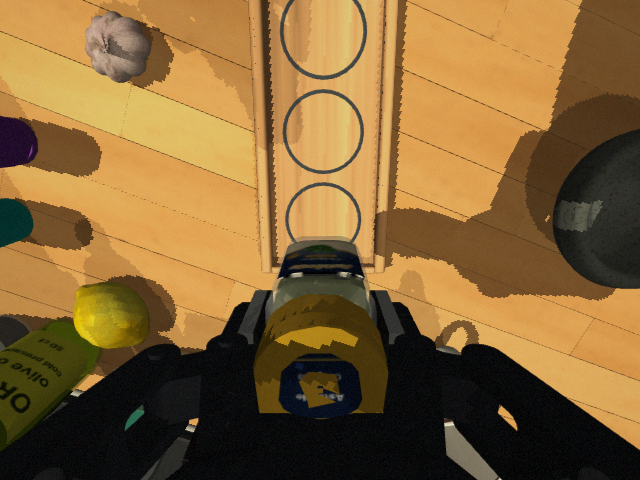

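Wrist view: the jar is held upright and rings 2 to 4 appear at (323,31), (323,131) and (323,219). Those match their projected positions to about 1 px. Lowering it now.

Call:
carry_out(moves=[{"grip": 34,"offset": [-1,1,30],"roll": 0},{"grip": 34,"offset": [-1,1,65],"roll": 0},{"grip": 34,"offset": [-1,1,95],"roll": 0},{"grip": 34,"offset": [-1,1,115],"roll": 0},{"grip": 34,"offset": [-1,1,125],"roll": 0},{"grip": 34,"offset": [-1,1,129],"roll": 0},{"grip": 34,"offset": [-1,1,131],"roll": 0},{"grip": 34,"offset": [-1,1,132],"roll": 0},{"grip": 34,"offset": [-1,1,133],"roll": 0},{"grip": 34,"offset": [-1,1,133],"roll": 0},{"grip": 34,"offset": [-1,1,133],"roll": 0}])

```text
time: 6.5
tcp_pos: [0.6057, 0.324, 0.0569]
tcp_rot: [0.0, -0.185, 0.983, 0.0]
force: [-0.4, 0.3, -1.2]
gripper_width: 0.472
grasp_force: 60.6
```

Call:
carry_out(moves=[{"grip": 34,"offset": [0,-1.5,0.5],"roll": 0},{"grip": 34,"offset": [0,-1.5,1],"roll": 0},{"grip": 34,"offset": [0,-1.5,1.5],"roll": 0},{"grip": 34,"offset": [0,-1.5,1.5],"roll": 0}])

```text
time: 6.9
tcp_pos: [0.6063, 0.3228, 0.0563]
tcp_rot: [0.0, -0.185, 0.983, 0.0]
force: [-2.2, 0.5, 4.6]
gripper_width: 0.473
grasp_force: 61.3
```

```bash
python3 - <<'E'
from h import *
from bench import sensors
o=sensors.get_obs()
print(go(o,[.531,-.065,.21],YR))
E
```

```text
(array([ 211.1, -333.8, -153.9]), np.float64(0.478))
```

Call:
carry_out(moves=[{"grip": 46,"offset": [0,0,0],"roll": 0},{"grip": 55,"offset": [0,0,0],"roll": 0},{"grip": 75,"offset": [0,0,0],"roll": 0},{"grip": 85,"offset": [0,0,0],"roll": 0},{"grip": 85,"offset": [0,0,0],"roll": 0},{"grip": 85,"offset": [0,0,-15],"roll": 0},{"grip": 85,"offset": [0,0,-50],"roll": 0},{"grip": 85,"offset": [0,0,-100],"roll": 0},{"grip": 85,"offset": [0,0,-154],"roll": 0},{"grip": 85,"offset": [0,0,-154],"roll": 0}])

```text
time: 7.9
tcp_pos: [0.6103, 0.3241, 0.2209]
tcp_rot: [0.009, -0.185, 0.983, 0.001]
force: [1.4, -0.8, 0.5]
gripper_width: 0.99
grasp_force: 0.0
```

Call:
carry_out(moves=[{"grip": 85,"offset": [211,-334,0],"roll": 0.478},{"grip": 85,"offset": [211,-334,0],"roll": 0.478},{"grip": 85,"offset": [211,-334,0],"roll": 0.478},{"grip": 85,"offset": [211,-334,0],"roll": 0.478},{"grip": 85,"offset": [211,-334,0],"roll": 0.478},{"grip": 85,"offset": [211,-334,0],"roll": 0.478},{"grip": 85,"offset": [211,-334,0],"roll": 0.478},{"grip": 85,"offset": [211,-334,0],"roll": 0.478},{"grip": 85,"offset": [211,-334,0],"roll": 0.478},{"grip": 85,"offset": [211,-334,0],"roll": 0.478},{"grip": 85,"offset": [211,-334,0],"roll": 0.478},{"grip": 85,"offset": [211,-334,0],"roll": 0.478}])

```text
time: 9.1
tcp_pos: [0.5311, -0.064, 0.2089]
tcp_rot: [0.0, 0.052, 0.999, 0.0]
force: [-0.5, 0.8, -1.3]
gripper_width: 0.994
grasp_force: 0.0
```

```bash
python3 - <<'E'
from h import *
from bench import sensors,viewer
o=sensors.get_obs();print(o["time"],o["tcp_pos"],go(o,[.531,-.065,.06],YR))
a=viewer.snapshot("wrist");b=viewer.snapshot("top")
pickle.dump((a,b),open("pics/2.pkl","wb"))
cv2.imwrite("pics/w3.png",np.hstack([a["image"][100:400,180:460],cv2.resize(b["image"][140:380,140:300],None,fx=1.25,fy=1.25)])[:,:,::-1])
E
```

```text
9.1 [ 0.53111121 -0.0640112   0.20894559] (array([  0. ,  -1. , 148.9]), np.float64(0.002))
```

View pics/w3.png

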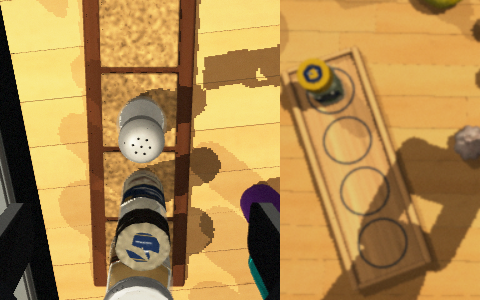

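The wrist crop shows the shaker cap at about (321,243), with coaster dividers at rows 170 and 249. The top crop shows the yellow jar standing upright in the far ring.

```bash
python3 - <<'E'
from h import *
a,b=pickle.load(open("pics/2.pkl","rb"))
for z in(.1,.107):print(ray(a,(321.5,243),z))
print("dark lid",ray(a,(325,344),.122))
print("dividers",ray(a,[(320,170),(321,249),(320,318)],.012))
m=cv2.inRange(cv2.cvtColor(b["image"],cv2.COLOR_RGB2HSV),(20,150,100),(32,255,255));m[:180]=0;m[260:]=0;m[:,270:]=0
e=cv2.minEnclosingCircle(max(cv2.findContours(m,0,1)[0],key=cv2.contourArea));print("yellow now",e,ray(b,e[0],.108),RING[3])
E
```

```text
[[ 0.53464603 -0.06374518  0.1       ]]
[[ 0.53256539 -0.06355773  0.107     ]]
dark lid [[ 0.60313365 -0.06835785  0.122     ]]
dividers [[ 0.49132106 -0.06034046  0.012     ]
 [ 0.5668154  -0.06720892  0.012     ]
 [ 0.64090613 -0.07588881  0.012     ]]
yellow now ((167.0047149658203, 198.41036987304688), 14.085372924804688) [[0.60568003 0.32030913 0.108     ]] (0.6052, 0.3224)
```

Call:
carry_out(moves=[{"grip": 85,"offset": [-1,0,40],"roll": 0},{"grip": 85,"offset": [-1,0,80],"roll": 0},{"grip": 85,"offset": [-1,0,115],"roll": 0},{"grip": 85,"offset": [-1,0,140],"roll": 0},{"grip": 85,"offset": [-1,0,152],"roll": 0},{"grip": 85,"offset": [-1,0,154],"roll": 0},{"grip": 85,"offset": [-1,0,154],"roll": 0},{"grip": 85,"offset": [-1,0,154],"roll": 0},{"grip": 40,"offset": [-1,0,154],"roll": 0},{"grip": 36,"offset": [-1,0,154],"roll": 0},{"grip": 30,"offset": [-1,0,154],"roll": 0},{"grip": 30,"offset": [-1,0,154],"roll": 0},{"grip": 30,"offset": [-1,0,154],"roll": 0},{"grip": 30,"offset": [-1,0,154],"roll": 0},{"grip": 30,"offset": [-1,0,154],"roll": 0}])

```text
time: 10.7
tcp_pos: [0.5326, -0.0658, 0.0559]
tcp_rot: [0.001, 0.053, 0.999, -0.0]
force: [-0.6, 0.6, 5.4]
gripper_width: 0.418
grasp_force: 59.4
```

```bash
python3 -c "
from h import *;pl(2)"
```

```text
[ 0.5326 -0.0658  0.0559] 0.4184222050540184 (array([  -0.2,   -0. , -134.1]), np.float64(0.0)) 
 over: (array([  35.3,  359.1, -134.3]), np.float64(-0.478))
```

Call:
carry_out(moves=[{"grip": 30,"offset": [0,0,-20],"roll": 0},{"grip": 30,"offset": [0,0,-55],"roll": 0},{"grip": 30,"offset": [0,0,-95],"roll": 0},{"grip": 30,"offset": [0,0,-134],"roll": 0},{"grip": 30,"offset": [2,20,-134],"roll": -0.03},{"grip": 30,"offset": [5,55,-134],"roll": -0.07},{"grip": 30,"offset": [9,95,-134],"roll": -0.12},{"grip": 30,"offset": [13,135,-134],"roll": -0.18},{"grip": 30,"offset": [17,175,-134],"roll": -0.23},{"grip": 30,"offset": [21,215,-134],"roll": -0.29},{"grip": 30,"offset": [25,255,-134],"roll": -0.34},{"grip": 30,"offset": [29,295,-134],"roll": -0.39},{"grip": 30,"offset": [33,330,-134],"roll": -0.44},{"grip": 30,"offset": [35,350,-134],"roll": -0.46},{"grip": 30,"offset": [35,359,-134],"roll": -0.478},{"grip": 30,"offset": [35,359,-134],"roll": -0.478},{"grip": 30,"offset": [35,359,-134],"roll": -0.478},{"grip": 30,"offset": [35,359,-134],"roll": -0.478}])

```text
time: 12.5
tcp_pos: [0.5351, 0.294, 0.1886]
tcp_rot: [-0.0, -0.184, 0.983, -0.0]
force: [-0.1, 0.4, -1.4]
gripper_width: 0.423
grasp_force: 59.6
```

```bash
python3 - <<'E'
from h import *
from bench import sensors,viewer
o=sensors.get_obs();print(o["tcp_pos"],go(o,[*RING[2],.0509],YT))
a=viewer.snapshot("scene");cv2.imwrite("pics/s3.png",a["image"][100:380,140:520,::-1])
E
```

```text
[0.53508076 0.29395056 0.18855729] (array([ -0.7,   1. , 137.7]), np.float64(-0.001))
```

View pics/s3.png

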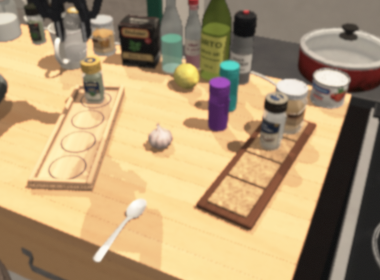

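The scene crop shows the yellow jar upright in the far ring at (92,80) and the shaker held upright at (73,50). Lowering it.

Call:
carry_out(moves=[{"grip": 30,"offset": [-1,0,30],"roll": 0},{"grip": 30,"offset": [-1,0,65],"roll": 0},{"grip": 30,"offset": [-1,0,100],"roll": 0},{"grip": 30,"offset": [-1,0,120],"roll": 0},{"grip": 30,"offset": [-1,0,131],"roll": 0},{"grip": 30,"offset": [-1,0,135],"roll": 0},{"grip": 30,"offset": [-1,0,136],"roll": 0},{"grip": 30,"offset": [-1,0,137],"roll": 0},{"grip": 30,"offset": [-1,0,138],"roll": 0},{"grip": 30,"offset": [-1,0,138],"roll": 0},{"grip": 30,"offset": [-1,0,138],"roll": 0}])

```text
time: 13.65
tcp_pos: [0.5362, 0.2957, 0.0514]
tcp_rot: [0.0, -0.185, 0.983, 0.0]
force: [0.1, -0.8, -1.5]
gripper_width: 0.419
grasp_force: 59.6
```

Call:
carry_out(moves=[{"grip": 30,"offset": [0,0,0.5],"roll": 0},{"grip": 30,"offset": [0,0,1],"roll": 0},{"grip": 30,"offset": [0,0,1.5],"roll": 0},{"grip": 30,"offset": [0,0,1.5],"roll": 0}])

```text
time: 14.05
tcp_pos: [0.5364, 0.2958, 0.0509]
tcp_rot: [0.0, -0.185, 0.983, 0.0]
force: [-2.3, -0.2, 6.6]
gripper_width: 0.416
grasp_force: 60.6
```

```bash
python3 - <<'E'
from h import *
from bench import sensors
o=sensors.get_obs()
print(go(o,[.6035,-.071,.21],YR))
E
```

```text
(array([  70.9, -366.1, -159.1]), np.float64(0.478))
```

Call:
carry_out(moves=[{"grip": 40,"offset": [0,0,0],"roll": 0},{"grip": 50,"offset": [0,0,0],"roll": 0},{"grip": 70,"offset": [0,0,0],"roll": 0},{"grip": 85,"offset": [0,0,0],"roll": 0},{"grip": 85,"offset": [0,0,0],"roll": 0},{"grip": 85,"offset": [0,0,-15],"roll": 0},{"grip": 85,"offset": [0,0,-50],"roll": 0},{"grip": 85,"offset": [0,0,-100],"roll": 0},{"grip": 85,"offset": [0,0,-159],"roll": 0},{"grip": 85,"offset": [0,0,-159],"roll": 0}])

```text
time: 15.05
tcp_pos: [0.5397, 0.297, 0.2184]
tcp_rot: [0.008, -0.185, 0.983, 0.001]
force: [0.3, 0.3, 0.5]
gripper_width: 0.991
grasp_force: 0.0
```

Call:
carry_out(moves=[{"grip": 85,"offset": [71,-366,0],"roll": 0.478},{"grip": 85,"offset": [71,-366,0],"roll": 0.478},{"grip": 85,"offset": [71,-366,0],"roll": 0.478},{"grip": 85,"offset": [71,-366,0],"roll": 0.478},{"grip": 85,"offset": [71,-366,0],"roll": 0.478},{"grip": 85,"offset": [71,-366,0],"roll": 0.478},{"grip": 85,"offset": [71,-366,0],"roll": 0.478},{"grip": 85,"offset": [71,-366,0],"roll": 0.478},{"grip": 85,"offset": [71,-366,0],"roll": 0.478},{"grip": 85,"offset": [71,-366,0],"roll": 0.478},{"grip": 85,"offset": [71,-366,0],"roll": 0.478},{"grip": 85,"offset": [71,-366,0],"roll": 0.478}])

```text
time: 16.25
tcp_pos: [0.6027, -0.0697, 0.2084]
tcp_rot: [-0.0, 0.052, 0.999, 0.0]
force: [-0.5, 1.2, -0.1]
gripper_width: 0.995
grasp_force: 0.0
```

```bash
python3 - <<'E'
from h import *
from bench import sensors,viewer
o=sensors.get_obs();print(o["time"],o["tcp_pos"],go(o,[.6035,-.071,.06],YR))
a=viewer.snapshot("wrist");b=viewer.snapshot("top")
pickle.dump((a,b),open("pics/3.pkl","wb"))
cv2.imwrite("pics/w4.png",np.hstack([a["image"][100:400,180:460],cv2.resize(b["image"][140:380,140:300],None,fx=1.25,fy=1.25)])[:,:,::-1])
E
```

```text
16.25 [ 0.60268804 -0.06974798  0.20844122] (array([ -1. ,  -1.2, 148.4]), np.float64(0.002))
```

View pics/w4.png

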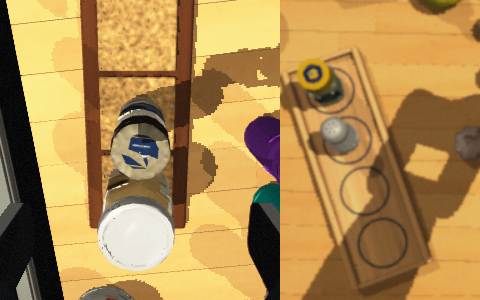

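The shaker and yellow jar stand in rings 3 and 4. In the wrist view the dark lid is at about (321,246) and the wide lid at about (316,337).

```bash
python3 - <<'E'
from h import *
a,b=pickle.load(open("pics/3.pkl","rb"))
print("dark",ray(a,(321,246),.122),"wide",ray(a,(316,337),.107))
print("dividers",ray(a,[(320,174),(321,253)],.012))
print("shaker now",ray(b,(140+55/1.25+.4,140+128/1.25),.1),RING[2])
E
```

```text
dark [[ 0.60150633 -0.06938785  0.122     ]] wide [[ 0.67702296 -0.08094325  0.107     ]]
dividers [[ 0.56639238 -0.06641014  0.012     ]
 [ 0.64223522 -0.07332836  0.012     ]]
shaker now [[0.5376256  0.29132793 0.1       ]] (0.5353, 0.2951)
```

Call:
carry_out(moves=[{"grip": 85,"offset": [0,0,40],"roll": 0},{"grip": 85,"offset": [0,0,80],"roll": 0},{"grip": 85,"offset": [0,0,110],"roll": 0},{"grip": 85,"offset": [0,0,135],"roll": 0},{"grip": 85,"offset": [0,0,146],"roll": 0},{"grip": 85,"offset": [0,0,148],"roll": 0},{"grip": 85,"offset": [0,0,148],"roll": 0},{"grip": 85,"offset": [0,0,148],"roll": 0},{"grip": 38,"offset": [0,0,148],"roll": 0},{"grip": 34,"offset": [0,0,148],"roll": 0},{"grip": 32,"offset": [0,0,148],"roll": 0},{"grip": 32,"offset": [0,0,148],"roll": 0},{"grip": 32,"offset": [0,0,148],"roll": 0},{"grip": 32,"offset": [0,0,148],"roll": 0},{"grip": 32,"offset": [0,0,148],"roll": 0}])

```text
time: 17.85
tcp_pos: [0.6037, -0.0713, 0.0614]
tcp_rot: [0.001, 0.053, 0.999, -0.0]
force: [0.3, 2.1, 6.4]
gripper_width: 0.464
grasp_force: 53.7
```

```bash
python3 -c "
from h import *;pl(1)"
```

```text
[ 0.6037 -0.0713  0.0614] 0.46356632791363467 (array([  -0.2,    0. , -128.6]), np.float64(0.0)) 
 over: (array([ 173.1,  322.6, -128.9]), np.float64(-0.478))
```

Call:
carry_out(moves=[{"grip": 32,"offset": [0,0,-20],"roll": 0},{"grip": 32,"offset": [0,0,-55],"roll": 0},{"grip": 32,"offset": [0,0,-95],"roll": 0},{"grip": 32,"offset": [0,0,-129],"roll": 0},{"grip": 32,"offset": [9,16,-129],"roll": -0.03},{"grip": 32,"offset": [25,46,-129],"roll": -0.07},{"grip": 32,"offset": [44,82,-129],"roll": -0.12},{"grip": 32,"offset": [63,118,-129],"roll": -0.18},{"grip": 32,"offset": [83,154,-129],"roll": -0.23},{"grip": 32,"offset": [102,190,-129],"roll": -0.29},{"grip": 32,"offset": [121,226,-129],"roll": -0.34},{"grip": 32,"offset": [140,262,-129],"roll": -0.39},{"grip": 32,"offset": [158,295,-129],"roll": -0.44},{"grip": 32,"offset": [168,314,-129],"roll": -0.46},{"grip": 32,"offset": [173,323,-129],"roll": -0.478},{"grip": 32,"offset": [173,323,-129],"roll": -0.478},{"grip": 32,"offset": [173,323,-129],"roll": -0.478},{"grip": 32,"offset": [173,323,-129],"roll": -0.478}])

```text
time: 19.65
tcp_pos: [0.4653, 0.2672, 0.1889]
tcp_rot: [-0.0, -0.184, 0.983, -0.0]
force: [-0.4, 0.1, -0.2]
gripper_width: 0.466
grasp_force: 54.7
```

```bash
python3 - <<'E'
from h import *
from bench import sensors,viewer
o=sensors.get_obs();print(o["tcp_pos"],go(o,[*RING[1],.0564],YT))
E
```

```text
[0.46532245 0.26721007 0.18894126] (array([ -0.4,   0.6, 132.5]), np.float64(-0.001))
```

Call:
carry_out(moves=[{"grip": 32,"offset": [0,-1,30],"roll": 0},{"grip": 32,"offset": [0,-1,65],"roll": 0},{"grip": 32,"offset": [0,-1,95],"roll": 0},{"grip": 32,"offset": [0,-1,115],"roll": 0},{"grip": 32,"offset": [0,-1,126],"roll": 0},{"grip": 32,"offset": [0,-1,130],"roll": 0},{"grip": 32,"offset": [0,-1,131],"roll": 0},{"grip": 32,"offset": [0,-1,132],"roll": 0},{"grip": 32,"offset": [0,-1,133],"roll": 0},{"grip": 32,"offset": [0,-1,133.5],"roll": 0},{"grip": 32,"offset": [0,-1,133.5],"roll": 0}])

```text
time: 20.75
tcp_pos: [0.4658, 0.2675, 0.0565]
tcp_rot: [0.001, -0.185, 0.983, 0.0]
force: [-0.9, 0.2, -0.7]
gripper_width: 0.462
grasp_force: 54.6
```

Call:
carry_out(moves=[{"grip": 32,"offset": [0,0,0.5],"roll": 0},{"grip": 32,"offset": [0,0,1],"roll": 0},{"grip": 32,"offset": [0,0,1],"roll": 0}])

```text
time: 21.05
tcp_pos: [0.466, 0.2676, 0.0564]
tcp_rot: [0.0, -0.185, 0.983, 0.0]
force: [-1.6, -0.8, 5.9]
gripper_width: 0.467
grasp_force: 55.1
```

```bash
python3 - <<'E'
from h import *
from bench import sensors
o=sensors.get_obs();print(o["force"])
print(go(o,[.6765,-.081,.21],YR))
E
```

```text
[-1.62287934 -0.83408426  5.88426594]
(array([ -69.3, -401.4, -153.4]), np.float64(0.478))
```

In contact, so I'm releasing and moving over the wide jar.

Call:
carry_out(moves=[{"grip": 44,"offset": [0,0,0],"roll": 0},{"grip": 55,"offset": [0,0,0],"roll": 0},{"grip": 75,"offset": [0,0,0],"roll": 0},{"grip": 85,"offset": [0,0,0],"roll": 0},{"grip": 85,"offset": [0,0,0],"roll": 0},{"grip": 85,"offset": [0,0,-15],"roll": 0},{"grip": 85,"offset": [0,0,-50],"roll": 0},{"grip": 85,"offset": [0,0,-100],"roll": 0},{"grip": 85,"offset": [0,0,-153],"roll": 0},{"grip": 85,"offset": [0,0,-153],"roll": 0}])

```text
time: 22.05
tcp_pos: [0.4697, 0.2689, 0.218]
tcp_rot: [0.008, -0.185, 0.983, 0.001]
force: [0.1, 0.1, 1.8]
gripper_width: 0.993
grasp_force: 0.0
```

Call:
carry_out(moves=[{"grip": 85,"offset": [-69,-401,0],"roll": 0.478},{"grip": 85,"offset": [-69,-401,0],"roll": 0.478},{"grip": 85,"offset": [-69,-401,0],"roll": 0.478},{"grip": 85,"offset": [-69,-401,0],"roll": 0.478},{"grip": 85,"offset": [-69,-401,0],"roll": 0.478},{"grip": 85,"offset": [-69,-401,0],"roll": 0.478},{"grip": 85,"offset": [-69,-401,0],"roll": 0.478},{"grip": 85,"offset": [-69,-401,0],"roll": 0.478},{"grip": 85,"offset": [-69,-401,0],"roll": 0.478},{"grip": 85,"offset": [-69,-401,0],"roll": 0.478},{"grip": 85,"offset": [-69,-401,0],"roll": 0.478},{"grip": 85,"offset": [-69,-401,0],"roll": 0.478},{"grip": 85,"offset": [-69,-401,0],"roll": 0.478}])

```text
time: 23.35
tcp_pos: [0.675, -0.0795, 0.2082]
tcp_rot: [0.0, 0.052, 0.999, 0.0]
force: [0.4, 0.3, 0.4]
gripper_width: 0.999
grasp_force: 0.0
```

```bash
python3 - <<'E'
from h import *
from bench import sensors,viewer
o=sensors.get_obs();print(o["time"],o["tcp_pos"],go(o,[.6765,-.081,.06],YR))
a=viewer.snapshot("wrist");b=viewer.snapshot("top")
pickle.dump((a,b),open("pics/4.pkl","wb"))
cv2.imwrite("pics/w5.png",np.hstack([cv2.resize(a["image"][160:360,220:420],None,fx=2,fy=2),cv2.resize(b["image"][160:360,140:260],None,fx=2,fy=2)])[:,:,::-1])
E
```

```text
23.35 [ 0.6749598  -0.07951774  0.20816955] (array([ -1.7,  -1.3, 148.2]), np.float64(0.002))
```

View pics/w5.png

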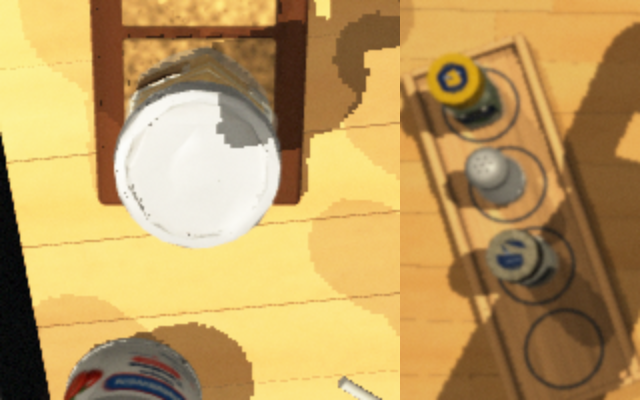

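The wrist crop puts the wide lid at about (319,243), with the unrelated tin beyond it. The top crop shows three pots upright in rings 2 to 4.

```bash
python3 - <<'E'
from h import *
a,b=pickle.load(open("pics/4.pkl","rb"))
print("wide",ray(a,(319,243.5),.107))
m=np.uint8(cv2.inRange(cv2.cvtColor(a["image"],cv2.COLOR_RGB2HSV),(0,0,150),(180,60,255)));m[:190]=0;m[292:]=0;m[:,:270]=0;m[:,370:]=0
c=max(cv2.findContours(m,0,1)[0],key=cv2.contourArea);e=cv2.minEnclosingCircle(c);print(e,ray(a,e[0],.107))
for z in(.06,.12):print("tin near edge-ish",ray(a,(288,328),z))
for n,p,z,i in[("yellow",(140+457/2-200,160+82/2),.108,3),("shaker",(140+(487-400)/2,160+167/2),.098,2),("dark",(140+(512-400)/2,160+257/2),.117,1)]:
    if n=="yellow":p=(140+57/2,160+82/2)
    print(n,ray(b,p,z)[0].round(4),np.round(RING[i],4))
E
```

```text
wide [[ 0.67637082 -0.08081365  0.107     ]]
((316.0122375488281, 240.3711395263672), 44.340396881103516) [[ 0.67390083 -0.08264003  0.107     ]]
tin near edge-ish [[ 0.76563334 -0.11807235  0.06      ]]
tin near edge-ish [[ 0.73224659 -0.1086725   0.12      ]]
yellow [0.6016 0.3177 0.108 ] [0.6052 0.3224]
shaker [0.5362 0.2931 0.098 ] [0.5353 0.2951]
dark [0.4647 0.2663 0.117 ] [0.4654 0.2678]
```

Call:
carry_out(moves=[{"grip": 85.4,"offset": [0,0,40],"roll": 0},{"grip": 85.4,"offset": [0,0,75],"roll": 0},{"grip": 85.4,"offset": [0,0,95],"roll": 0},{"grip": 85.4,"offset": [0,0,110],"roll": 0},{"grip": 85.4,"offset": [0,0,125],"roll": 0},{"grip": 85.4,"offset": [0,0,140],"roll": 0},{"grip": 85.4,"offset": [0,0,149],"roll": 0},{"grip": 85.4,"offset": [0,0,150],"roll": 0},{"grip": 85.4,"offset": [0,0,150],"roll": 0}])

```text
time: 24.35
tcp_pos: [0.6757, -0.0812, 0.0581]
tcp_rot: [0.0, 0.053, 0.999, -0.0]
force: [0.7, 0.3, -0.4]
gripper_width: 0.997
grasp_force: 0.0
```

Call:
carry_out(moves=[{"grip": 62,"offset": [0,0,0],"roll": 0},{"grip": 58,"offset": [0,0,0],"roll": 0},{"grip": 52,"offset": [0,0,0],"roll": 0},{"grip": 50,"offset": [0,0,0],"roll": 0},{"grip": 50,"offset": [0,0,0],"roll": 0},{"grip": 50,"offset": [0,0,0],"roll": 0},{"grip": 50,"offset": [0,0,0],"roll": 0}])

```text
time: 25.05
tcp_pos: [0.6766, -0.0814, 0.0596]
tcp_rot: [0.001, 0.053, 0.999, -0.0]
force: [-0.0, 0.1, 4.8]
gripper_width: 0.685
grasp_force: 64.6
```

```bash
python3 -c "
from h import *;pl(0)"
```

```text
[ 0.6766 -0.0814  0.0596] 0.685259286563347 (array([  -0.4,   -0. , -130.4]), np.float64(0.0)) 
 over: (array([ 313.2,  290.3, -131.3]), np.float64(-0.478))
```

Call:
carry_out(moves=[{"grip": 50,"offset": [0,0,-15],"roll": 0},{"grip": 50,"offset": [0,0,-45],"roll": 0},{"grip": 50,"offset": [0,0,-80],"roll": 0},{"grip": 50,"offset": [0,0,-112],"roll": 0},{"grip": 50,"offset": [5,5,-128],"roll": 0},{"grip": 50,"offset": [19,18,-131],"roll": -0.03},{"grip": 50,"offset": [43,40,-131],"roll": -0.07},{"grip": 50,"offset": [71,66,-131],"roll": -0.12},{"grip": 50,"offset": [99,92,-131],"roll": -0.16},{"grip": 50,"offset": [127,118,-131],"roll": -0.2},{"grip": 50,"offset": [155,144,-131],"roll": -0.24},{"grip": 50,"offset": [183,170,-131],"roll": -0.28},{"grip": 50,"offset": [211,196,-131],"roll": -0.32},{"grip": 50,"offset": [239,222,-131],"roll": -0.37},{"grip": 50,"offset": [267,248,-131],"roll": -0.41},{"grip": 50,"offset": [291,270,-131],"roll": -0.45},{"grip": 50,"offset": [306,284,-131],"roll": -0.47},{"grip": 50,"offset": [313,290,-131],"roll": -0.478},{"grip": 50,"offset": [313,290,-131],"roll": -0.478},{"grip": 50,"offset": [313,290,-131],"roll": -0.478}])

```text
time: 27.05
tcp_pos: [0.3948, 0.2397, 0.1884]
tcp_rot: [-0.0, -0.185, 0.983, -0.0]
force: [0.1, 0.7, -3.8]
gripper_width: 0.685
grasp_force: 64.6
```

```bash
python3 - <<'E'
from h import *
from bench import sensors,viewer
o=sensors.get_obs();print(o["tcp_pos"],go(o,[*RING[0],.0546],YT))
E
```

```text
[0.3948137  0.23974576 0.1883613 ] (array([ -1. ,   0.5, 133.8]), np.float64(-0.0))
```

Call:
carry_out(moves=[{"grip": 50,"offset": [0,-1,25],"roll": 0},{"grip": 50,"offset": [0,-1,60],"roll": 0},{"grip": 50,"offset": [0,-1,95],"roll": 0},{"grip": 50,"offset": [0,-1,115],"roll": 0},{"grip": 50,"offset": [0,-1,126],"roll": 0},{"grip": 50,"offset": [0,-1,130],"roll": 0},{"grip": 50,"offset": [0,-1,131.5],"roll": 0},{"grip": 50,"offset": [0,-1,132.5],"roll": 0},{"grip": 50,"offset": [0,-1,133],"roll": 0},{"grip": 50,"offset": [0,-1,133],"roll": 0}])

```text
time: 28.05
tcp_pos: [0.3958, 0.2396, 0.0567]
tcp_rot: [0.001, -0.185, 0.983, 0.0]
force: [-0.8, -0.0, -3.9]
gripper_width: 0.684
grasp_force: 64.6
```

Call:
carry_out(moves=[{"grip": 50,"offset": [0,0.5,0.7],"roll": 0},{"grip": 50,"offset": [0,0.5,1.4],"roll": 0},{"grip": 50,"offset": [0,0.5,1.8],"roll": 0},{"grip": 50,"offset": [0,0.5,1.8],"roll": 0}])

```text
time: 28.45
tcp_pos: [0.3951, 0.24, 0.0546]
tcp_rot: [0.0, -0.185, 0.983, 0.0]
force: [-3.3, -1.1, 0.5]
gripper_width: 0.685
grasp_force: 65.0
```

Call:
carry_out(moves=[{"grip": 50,"offset": [0,0,0.5],"roll": 0},{"grip": 50,"offset": [0,0,0.5],"roll": 0},{"grip": 61,"offset": [0,0,0.5],"roll": 0},{"grip": 66,"offset": [0,0,0.5],"roll": 0},{"grip": 75,"offset": [0,0,0.5],"roll": 0},{"grip": 85,"offset": [0,0,0.5],"roll": 0},{"grip": 85,"offset": [0,0,0.5],"roll": 0},{"grip": 85,"offset": [0,0,-8],"roll": 0},{"grip": 85,"offset": [0,0,-30],"roll": 0},{"grip": 85,"offset": [0,0,-70],"roll": 0},{"grip": 85,"offset": [0,0,-115],"roll": 0},{"grip": 85,"offset": [0,0,-165],"roll": 0},{"grip": 85,"offset": [0,0,-165],"roll": 0}])

```text
time: 29.75
tcp_pos: [0.3993, 0.2414, 0.2284]
tcp_rot: [0.008, -0.185, 0.983, 0.001]
force: [0.9, 0.4, 0.1]
gripper_width: 0.996
grasp_force: 0.0
```

Call:
carry_out(moves=[{"grip": 85,"offset": [-50,-120,-20],"roll": 0},{"grip": 85,"offset": [-50,-120,-20],"roll": 0},{"grip": 85,"offset": [-50,-120,-20],"roll": 0},{"grip": 85,"offset": [-80,-200,-20],"roll": 0},{"grip": 85,"offset": [-80,-200,-20],"roll": 0},{"grip": 85,"offset": [-80,-200,-20],"roll": 0},{"grip": 85,"offset": [-80,-200,-20],"roll": 0},{"grip": 85,"offset": [-80,-200,-20],"roll": 0}])

```text
time: 30.55
tcp_pos: [0.5415, 0.0833, 0.2388]
tcp_rot: [-0.0, -0.185, 0.983, 0.0]
force: [0.4, 0.5, -0.9]
gripper_width: 1.0
grasp_force: 0.0
```

```bash
python3 - <<'E'
from h import *
from bench import sensors,viewer
b=viewer.snapshot("top");a=viewer.snapshot("scene");pickle.dump((a,b),open("pics/5.pkl","wb"))
cv2.imwrite("pics/f.png",np.hstack([cv2.resize(b["image"][170:390,130:270],(380,597)),cv2.resize(a["image"][120:320,140:280],(418,597))])[:,:,::-1])
E
```

```text
(no output)
```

View pics/f.png

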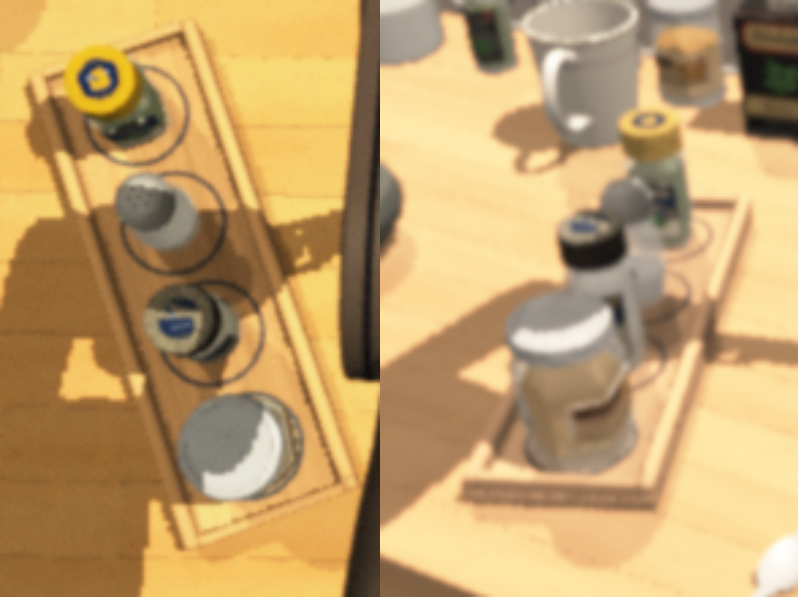

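```bash
python3 - <<'E'
from h import *
a,b=pickle.load(open("pics/5.pkl","rb"))
sx,sy=380/140,597/220
for n,p,z,i in[("y",(101,84),.108,3),("s",(147,202),.097,2),("d",(186,322),.117,1),("w",(236,447),.102,0)]:
    d=ray(b,(130+p[0]/sx,170+p[1]/sy),z)[0][:2]-RING[i]
    c,s=np.cos(.372),np.sin(.372);print(n,np.round([c*d[0]+s*d[1],-s*d[0]+c*d[1]],4))
E
```

```text
y [-0.0043 -0.0012]
s [-0.0015 -0.0025]
d [-0.0028 -0.0046]
w [-0.0019 -0.0061]
```

```bash
python3 - <<'E'
from h import *
a,b=pickle.load(open("pics/5.pkl","rb"))
k=418/140;c,s=np.cos(.372),np.sin(.372)
def q(p,z,i):
    d=ray(a,(140+(p[0]-380)/k,120+p[1]/k),z)[0][:2]-RING[i];return np.round([c*d[0]+s*d[1],-s*d[0]+c*d[1]],4)
print("y",q((650,122),.108,3),"d",q((592,228),.117,1),"w",q((560,322),.102,0))
# same rings seen by scene camera: bias check with first picture
s0=pickle.load(open("pics/scene0.pkl","rb"));print(proj(s0,[[*r,.012] for r in RING]).round(1))
g=cv2.cvtColor(s0["image"],cv2.COLOR_RGB2GRAY);m=np.uint8((cv2.GaussianBlur(g,(0,0),5).astype(int)-g>10)*255);m[:180]=0;m[295:]=0;m[:,:170]=0;m[:,270:]=0
for cc in cv2.findContours(m,cv2.RETR_CCOMP,cv2.CHAIN_APPROX_NONE)[0]:
    if 250<cv2.contourArea(cc)<1500:print(np.round(cv2.fitEllipse(cc)[0],1))
E
```

```text
y [-0.0056 -0.0032] d [-0.0056 -0.0051] w [-0.0044 -0.0047]
[[207.3 266.7]
 [218.  240.9]
 [227.3 218.5]
 [235.5 198.8]]
[235.9 301.8]
[218.3 176.4]
```

```bash
python3 - <<'E'
from h import *
a,b=pickle.load(open("pics/5.pkl","rb"));im=b["image"][:,:,::-1]
k=5;H=[.096,.09,.105,.09][::-1]
c=cv2.resize(im[190:305,145:250],None,fx=k,fy=k,interpolation=cv2.INTER_CUBIC)
t=np.linspace(0,2*np.pi,60)
for i,(z,r,rt) in enumerate([(.102,.03,.03),(.117,.0205,.0205),(.102,.022,.017),(.108,.021,.0175)]):
    for rr,zz,col in((r,.012,(0,0,255)),(rt,z,(0,255,0)),(.034,.012,(255,0,0))):
        p=proj(b,np.c_[RING[i][0]+rr*np.cos(t),RING[i][1]+rr*np.sin(t),0*t+zz]);p=((p-[145,190]+.5)*k).astype(np.int32)
        cv2.polylines(c,[p],True,col,1)
cv2.imwrite("pics/g.png",c)
E
```

```text
(no output)
```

View pics/g.png

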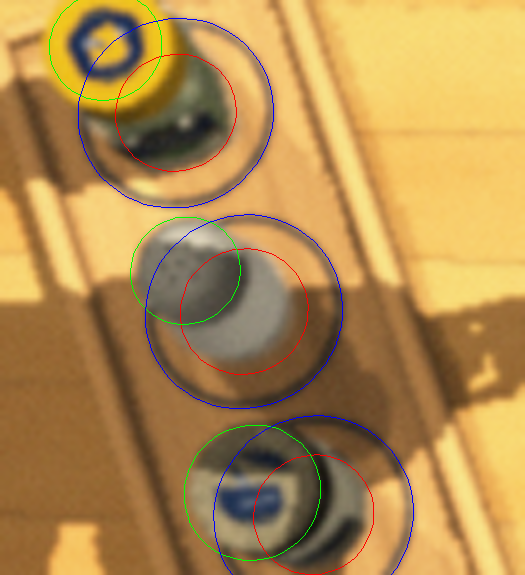

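The drawn base and ring circles agree with the pots to about 3 mm. All four are upright and in order, so I'm handing in.

```bash
python3 -c "
from bench import job
print(job.sign_off())"
```

```text
the job is handed in; nothing more can be done
None
```

The job is handed in: all four pots stand upright on the light rack in reversed order (near to far: wide jar, dark-lid jar, shaker, yellow-lid jar), within roughly 3–6 mm of their ring centres by camera, after about 31 s of robot time; sign-off returned no verdict.

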